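# Snap the hub cap onto the cart wheel and keep it pressed

### The arm

A 6-joint arm with a two-finger parallel gripper is mounted at the origin on the work surface. World frame = base frame: x ahead of the robot, y to its left, z up, the work surface at z = 0. Lengths are in m, angles in degrees, forces in N, time in s.
With the tool pointing down it reaches from about 0.25 to 0.8 m from the base axis. Payload 3.9 kg.
Tool frame: the origin (TCP) lies on the centre line of the jaws, within the pads' length; the fingertips stand 25 mm ahead of it and the grasp point (between the pads) lies 6 mm ahead of it; y points along the fingers, x is the direction in which the jaws open and shut, and the axes are right-handed (so a half turn about y gives the same grasp; the last joint's range is limited). The gripper opens to 85 mm and grips with 20 to 120 N. Pads are 22 mm wide; open, the fingers measure 114 mm over their backs; the gripper's body (76 mm by 85 mm) begins 54 mm behind the grasp point. The pads swing forward as they close: fully open they stand 13 mm farther back than shut.
Start: joints at [76.146, 14.897, -7.913, 67.191, 0, 90], TCP at [0.126, 0.51, 0.256] pointing down, gripper open.
Joint ranges: [-159.42, 159.42], [-47.68, 98.78], [-73.54, 78.23], [-108.79, 121.32], [-90, 84.71], [-180, 180]. Speed limits (degrees/s): [147.25, 147.25, 180, 180, 180, 180].

### API

Orientations are given as a 3x3 rotation matrix whose columns are the frame's x, y, z axes.
In Python, from bench import get_state, viewer, ticket gives the robot as it stands.
- The arm moves only by the tool move_arm, never from a script. Its argument "rows" is a list that holds one entry, the list of rows, each a list of 7 numbers: the shift along the tool's x, y, z in m, then the turn, a rotation vector about the tool's x, y, z in degrees, then the opening, from 0 (shut) to 1 (fully open). In form: [[[dx, dy, dz, rx, ry, rz, grip], ...]]. A call has exactly 10 rows; each row is the pose to reach, as a shift and turn from the pose commanded when the call began, along the tool's axes at that moment; what a row does not reach only later rows make up. A row lasts 1/10 s, in which the tool goes at most 50 mm and 8.59 degrees, less where a joint would pass 70% of its speed; a pose out of reach is approached as far as the arm can. A call with a gripper value outside its range is refused whole. The fingers move at their own pace and stop on an object; "newtons" is the grip in N (left out, the last holds). Time passes only in rows, so rows that repeat a pose let the fingers close, or fill a call up. It gives the time, the measured TCP pose, the force and the opening at its end, in the units of the state.
- get_state(): the state, without advancing time (a new reading comes with each control period).
- viewer.read_camera(name): name is "scene" or "top" or "wrist"; returns the picture (384x512x3 uint8, red, green, blue); there is no depth.
- viewer.camera_info(name): a dict with "fx", "fy", "cx", "cy" (pixels), "distortion" ([k1, k2, p1, p2, k3] as OpenCV has them; the pictures are not rectified), "world_from_camera" (4x4, takes a point from camera to world coordinates); the wrist camera has in their place "T_tool_cam" (4x4, takes a point from camera to tool coordinates, whose origin is the TCP and whose axes are the tool frame's). Camera axes: x right, y down, z forward; pixel columns grow to the right and rows downward; lengths in m; the calibration is good to about 2 mm. A picture is of the moment at which its call begins: read the wrist's pose just before it. camera_info takes no time and is no camera call.
- ticket.close_job(): hands the job in, once; it reports no verdict.
The state is a dict: "time": time; "joint_positions": joint angles; "joint_velocities": joint speeds; "tau": joint torques, N m; "tool_pos": TCP position; "tool_rot": TCP orientation; "contact_force": force on the tool from outside, world axes, zero at the start; "torque": the same for the moment, N m; "grip_width": finger opening in m.
Only numpy, scipy, OpenCV 4.12 (cv2) and the standard library are available. Lean on these libraries where they do the work, as an engineer would, in place of code of your own. Each camera call takes 0.05 s, during which the arm holds its last target.

### The job

First push the green carriage with the cart wheel along its rails, away from its start, until it drops into the station notch at the yellow block. Then fetch the red hub cap, set it on the wheel's axle stub and press it straight down until it clicks home, level on its seat; do not let up after the click, but keep pressing it firmly onto the rubber with the fingers, and finish like that, still holding it pressed down. Leave the other things on the bench where they are.

Things in the scene. Friction and masses are not known exactly. Their poses are not given: they have to be found in the camera images.
- jig: slide jig fixed to the bench: plywood board 335 x 130 x 12 mm with two aluminium rails. Origin under the board near its middle; x axis = rail direction in which the carriage is pushed to the station; y axis points to the side where the yellow notch block (24 x 30 mm, 32 mm high) stands at the station. Steel stops close both rail ends
- carriage (a joint): travel of the green carriage along the rails (m), 0 = rear stop, 0.150 = front stop; starts at 0 to 0.040, friction about 1 N. In the station notch it reads 0.110: a spring plunger in the yellow block drops between two brass pins. Passing a pin takes about 5 N, falling to 0 at its crest; crests at 0.102 and 0.118; between them it is pulled to 0.110 and held
- push_block (a point): centre of the top of the pale wooden push block on the rear of the carriage: 14 mm along the rail, 44 mm across, from 32 to 80 mm above the bench; 90 mm behind the axle, 33 mm free between it and the wheel. Push it from behind or grip it across its 14 mm. Axes as the jig's; moves with the carriage
- axle (a point): point on the upright axle at the top of the unpressed rubber seat, 74 mm above the bench; moves with the carriage. The white wheel, black-tyred, 100 mm across (32 to 64 mm above the bench), lies flat on the carriage. The steel stub above the seat: 16 mm thick up to 13 mm, then a 10 mm pilot pin with tapered tip up to 37 mm; four spring balls stand out to 24 mm across, 9 mm above the seat
- station (a point): point fixed on the jig where axle is when the carriage rests in the station notch; the plunger of the yellow block then stands between the two brass pins on the carriage's side
- seat: black rubber seat ring round the foot of the stub, 38 mm across; it gives like a spring, 4 N per mm, up to 3 mm. Origin at its top centre, z up. An unclicked cap rests on the balls, rim 13 mm above the seat; pressing takes up to about 8 N, then the balls jump in behind the lip (click, rim 5 mm above the seat), the force drops to nothing and the cap drops onto the seat
- cap: red plastic snap hub cap, an upside-down cup standing on its mouth on the bench: 36 mm outside diameter, 45 mm high, flat top, about 40 g; origin at the centre of its lower rim, z up. Inside: lip of 19 mm bore, 4 mm high, at the rim; groove of 28 mm bore up to 16 mm; then a 12.4 mm bore for the stub's pilot pin up to 41 mm. Pressed by its sides it can slip or tilt in the fingers
- bushing: brass ring, bystander: 38 mm outside, 22 mm bore, 20 mm high, standing on the bench; origin at its underside centre
- grease_tin: small blue jar with steel lid, bystander: 48 mm across, 42 mm high; origin at its underside centre
- screwdriver: yellow-handled screwdriver lying on the bench, bystander: 200 mm long; origin at its middle, x along it to the tip
- wrench: steel wrench lying on the bench, bystander: 180 mm long; origin at its middle, x along it
- spray_can: upright spray can, bystander: 54 mm across, 190 mm high; origin at its underside centre
- paint_tin: paint tin, bystander: 100 mm across, 110 mm high; origin at its underside centre
- spare_wheel: second cart wheel (no axle stub) lying flat on the bench, bystander: 100 mm across, 34 mm high; origin at its underside centre

How it is judged (in metres and radians):
On the way, in this order (a step that is already met when the one before it is completed fails the run):
1. the carriage rests in the station notch (travel 106 to 114 mm), the cap still away from the axle (more than 60 mm) (value of joint carriage between 0.106 and 0.114 m and distance between cap and axle above 0.06 m), for 0.2 s.
2. with the carriage in the notch, the cap has clicked home on the axle (value of joint carriage between 0.106 and 0.114 m and horizontal distance between cap and axle below 0.004 m and z of cap in the frame of axle between -0.006 and 0.002 m and angle between cap's own z axis and vertical below 0.15 rad), for 0.1 s.
At the end, for the whole second after the job is handed in: Carriage in the notch (travel 106 to 114 mm); cap clicked home: within 4 mm of the axle axis, upright within 0.15 rad, rim at most 2 mm above the seat's rest height; fingers on the cap with over 3 N and cap pressing the rubber seat with over 4 N through the last second (all of step 2 and contact force between cap and seat above 4 N and contact force between the fingers and cap above 3 N); the arm keeps its last pose, push and grip.
It fails at once if a bystander (bushing, grease tin, screwdriver, wrench, spray can, paint tin, spare wheel) is moved by more than 30 mm (distance of any of bushing, grease_tin, screwdriver, wrench, spray_can, paint_tin, spare_wheel from where it was at the start of the episode above 0.03 m).
It also fails if it takes over 72 s, if anything falls off the work surface, if the arm or the gripper's body presses on something with over 40 N, if the wrist force passes 120 N, or if a joint passes its speed limit or range.

## Working session

There is one attempt and no reset: what is moved stays moved. The work goes in short steps, Python scripts to look and compute and a tool call to move; the robot and the scene stay as the last step left them, time stands still between calls to the robot, and variables do not carry over. Pictures are saved under pics/ and viewed, and the job is handed in when it is done.

Besides the shell and the picture viewer there is one more tool, called after "Call:" by a JSON object that holds its "fn" and its "kwargs". move_arm: Moves the arm, as the interface text tells. Its arguments: {"type":"object","properties":{"rows":{"type":"array","items":{"type":"array","items":{"type":"array","items":{"type":"number"}}}},"newtons":{"type":"number"}},"required":["rows"]}

```bash
mkdir -p pics; ls
python3 - <<'E'
from bench import get_state, viewer
import cv2
s=get_state()
for k in s: print(k,s[k])
for n in ["scene","top"]:
    im=viewer.read_camera(n); cv2.imwrite(f"pics/{n}0.png",cv2.resize(im[:,:,::-1],(768,576),interpolation=cv2.INTER_CUBIC)); cv2.imwrite(f"pics/{n}0_raw.png",im[:,:,::-1])
    print(n,viewer.camera_info(n))
print(viewer.camera_info("wrist"))
E
```

```text
pics
time 0.0
joint_positions [ 7.61453414e+01  1.49345750e+01 -7.98629466e+00  6.71919793e+01
  8.32599893e-04  8.99986051e+01]
joint_velocities [-0.02324644 -0.01174567 -0.04743928 -0.05968967 -0.07653013 -0.05382199]
tau [-1.61377568e-03 -4.05681288e+01  2.53921580e+01  1.87202630e-02
 -1.04189232e-04  7.18555668e-07]
tool_pos [0.12555646 0.5090953  0.25547194]
tool_rot [[ 2.39435684e-01 -4.85745395e-04 -9.70912106e-01]
 [ 9.70910230e-01 -1.90880338e-03  2.39436176e-01]
 [-1.96958533e-03 -9.99998060e-01  1.45795307e-05]]
contact_force [-0.08426733 -0.34700498  0.38354511]
torque [0.00968842 0.06444433 0.05661924]
grip_width 0.0853366114496077
scene {'fx': 407.32469022003215, 'fy': 407.32469022003215, 'cx': 256.14610887181226, 'cy': 189.7408591714082, 'distortion': array([-0.06056923,  0.        ,  0.        ,  0.        ,  0.        ]), 'world_from_camera': array([[-0.08174357,  0.85679627, -0.5091347 ,  1.17090076],
       [ 0.99662991,  0.07377796, -0.03585575,  0.04863924],
       [ 0.00684185, -0.51034985, -0.85993966,  1.17546242],
       [ 0.        ,  0.        ,  0.       
[... 317 characters left out ...]
581669, -0.01274109,  0.00224455],
       [ 0.01558338, -0.19507425, -0.98066467,  1.42531713],
       [ 0.        ,  0.        ,  0.        ,  1.        ]])}
{'fx': 272.73736049965044, 'fy': 272.73736049965044, 'cx': 252.4346594416004, 'cy': 188.1292621165812, 'distortion': array([0.01854507, 0.        , 0.        , 0.        , 0.        ]), 'T_tool_cam': array([[ 9.99999928e-01, -4.48647865e-05, -3.75707285e-04,
        -1.55787090e-04],
       [ 3.40657500e-04, -3.25419888e-01,  9.45569553e-01,
        -1.18677387e-01],
       [-1.64685399e-04, -9.45569614e-01, -3.25419849e-01,
         8.16273258e-02],
       [ 0.00000000e+00,  0.00000000e+00,  0.00000000e+00,
         1.00000000e+00]])}
```

View pics/scene0.png

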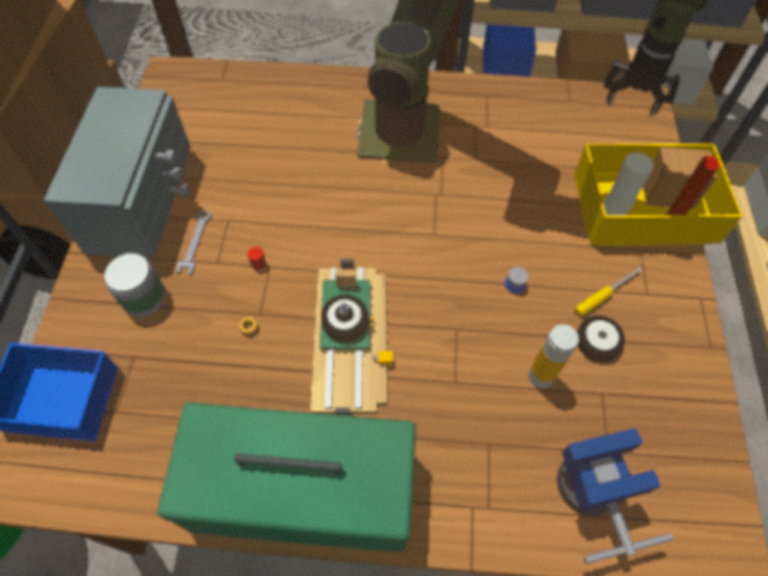

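View pics/top0.png

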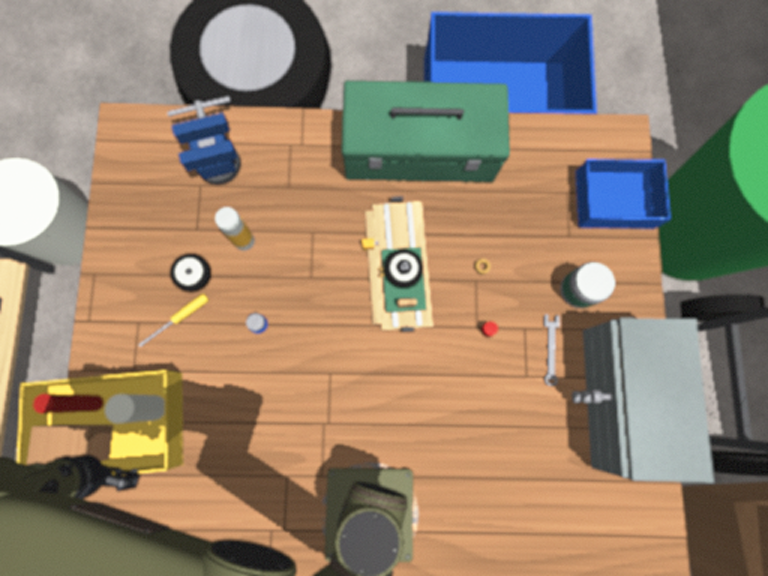

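```bash
cat > h.py <<'E'
import numpy as np, cv2
from bench import get_state, viewer
from scipy.spatial.transform import Rotation as R
def cam(name,state=None):
    i=viewer.camera_info(name)
    K=np.array([[i['fx'],0,i['cx']],[0,i['fy'],i['cy']],[0,0,1]]);D=np.array(i['distortion'])
    if name=='wrist':
        T=np.eye(4);T[:3,:3]=np.array(state['tool_rot']);T[:3,3]=state['tool_pos'];T=T@np.array(i['T_tool_cam'])
    else: T=np.array(i['world_from_camera'])
    return K,D,T
def ray(c,uv):
    K,D,T=c
    p=cv2.undistortPoints(np.array([[uv]],float),K,D)[0,0]
    d=T[:3,:3]@np.array([p[0],p[1],1.]);return T[:3,3],d/np.linalg.norm(d)
def onz(c,uv,z):
    o,d=ray(c,uv);return o+d*(z-o[2])/d[2]
def tri(c1,u1,c2,u2):
    o1,d1=ray(c1,u1);o2,d2=ray(c2,u2)
    A=np.array([d1,-d2]).T;t=np.linalg.lstsq(A,o2-o1,rcond=None)[0]
    a=o1+t[0]*d1;b=o2+t[1]*d2
    return (a+b)/2,np.linalg.norm(a-b)
def proj(c,P):
    K,D,T=c;Ti=np.linalg.inv(T)
    q=Ti[:3,:3]@np.array(P,float)+Ti[:3,3]
    return cv2.projectPoints(q[None],np.zeros(3),np.zeros(3),K,D)[0][0,0]
def plan(p,Rt=None,s=None):
    s=s or get_state();R0=np.array(s['tool_rot']);d=R0.T@(np.array(p)-np.array(s['tool_pos']))
    out=[d.round(4)]
    if Rt is not None: out.append(R.from_matrix(R0.T@Rt).as_rotvec(degrees=True).round(2))
    return out
E
python3 - <<'E'
import cv2
for n,(x,y,w,h) in {"scene":(130,150,150,130),"top":(230,120,120,110)}.items():
    im=cv2.imread(f"pics/{n}0_raw.png")[y:y+h,x:x+w]
    cv2.imwrite(f"pics/{n}0_crop.png",cv2.resize(im,None,fx=5,fy=5,interpolation=cv2.INTER_CUBIC))
E
```

```text
(no output)
```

View pics/scene0_crop.png

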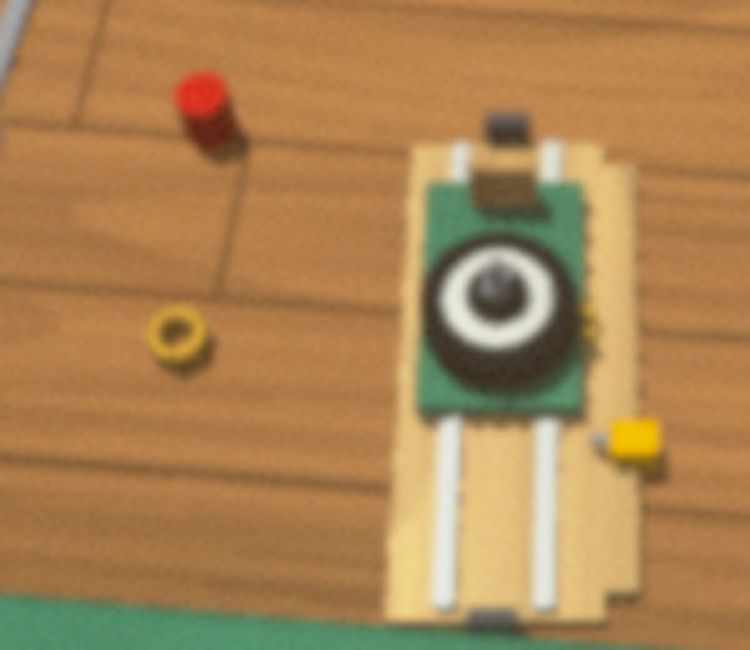

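View pics/top0_crop.png

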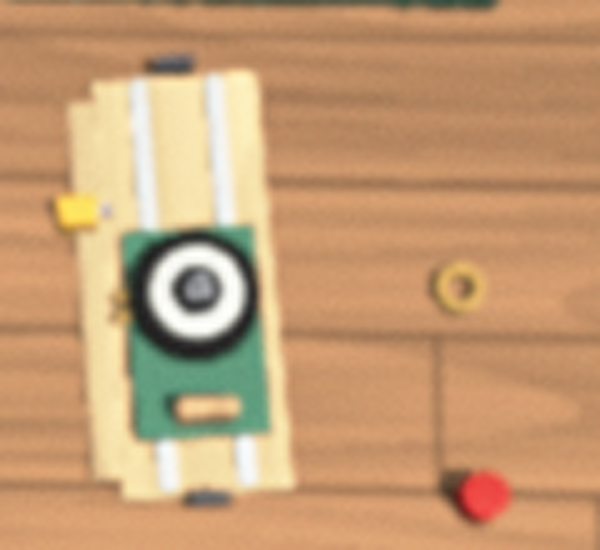

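```bash
cat > m.py <<'E'
import cv2,numpy as np
from h import *
S,T=cam('scene'),cam('top')
s=cv2.imread('pics/scene0_raw.png');t=cv2.imread('pics/top0_raw.png')
def hsv(im):return cv2.cvtColor(im,cv2.COLOR_BGR2HSV)
def blob(im,lo,hi,box,name):
    x,y,w,h=box;m=cv2.inRange(hsv(im)[y:y+h,x:x+w],lo,hi)
    n,l,st,c=cv2.connectedComponentsWithStats(m)
    k=1+np.argmax(st[1:,4]);print(name,c[k]+[x,y],st[k]+[x,y,0,0,0]);return c[k]+[x,y]
# bright red cap top in each
ct=blob(t,(0,150,90),(8,255,255),(310,200,40,40),'cap top'); ct2=blob(t,(172,150,90),(180,255,255),(310,200,40,40),'cap top hi')
cs=blob(s,(0,150,170),(8,255,255),(155,155,30,35),'cap scene'); 
yt=blob(t,(22,150,150),(32,255,255),(238,150,16,20),'y top');ys=blob(s,(22,150,130),(32,255,255),(247,228,22,20),'y scene')
print('cap T',onz(T,ct,.045),'S',onz(S,cs,.045), tri(S,cs,T,ct))
print('yel T',onz(T,yt,.032),'S',onz(S,ys,.032), tri(S,ys,T,yt))
for im,C,box,n in((t,T,(250,155,50,50),'T'),(s,S,(205,188,60,60),'S')):
    x,y,w,h=box;H=hsv(im)[y:y+h,x:x+w]
    m=cv2.inRange(H,(0,0,0),(180,255,70)); g=cv2.inRange(H,(60,60,40),(100,255,255)); 
    m=m&~g
    c,_=cv2.findContours(m,cv2.RETR_EXTERNAL,cv2.CHAIN_APPROX_NONE);c=max(c,key=cv2.contourArea)
    e=cv2.fitEllipse(cv2.convexHull(c));u=np.array(e[0])+[x,y];print(n,'tyre ellipse',u,e[1],onz(C,u,.060))
# hand picks
f=lambda p,o:np.array(p)/5+o
pt=blob(t,(8,60,150),(20,200,255),(262,196,18,10),'push top');print('push',onz(T,pt,.080))
for a in ((138,85),(148,225),(215,80),(226,222)): print('rail',onz(T,f(a,[230,120]),.02))
for a in ((448,420),(443,605),(547,420),(542,605)): print('railS',onz(S,f(a,[130,150]),.02))
E
python3 m.py
```

```text
cap top [325.88636364 218.67045455] [321 214  11  10  88]Traceback (most recent call last):
  File "m.py", line 11, in <module>
    ct=blob(t,(0,150,90),(8,255,255),(310,200,40,40),'cap top'); ct2=blob(t,(172,150,90),(180,255,255),(310,200,40,40),'cap top hi')
                                                                     ~~~~^^^^^^^^^^^^^^^^^^^^^^^^^^^^^^^^^^^^^^^^^^^^^^^^^^^^^^^^^^^
  File "m.py", line 9, in blob
    k=1+np.argmax(st[1:,4]);print(name,c[k]+[x,y],st[k]+[x,y,0,0,0]);return c[k]+[x,y]
        ~~~~~~~~~^^^^^^^^^^
    return _wrapfunc(a, 'argmax', axis=axis, out=out, **kwds)
    return bound(*args, **kwds)
ValueError: attempt to get argmax of an empty sequence
```

```bash
sed -i 's/; ct2=.*$//' m.py; python3 m.py
```

```text
cap top [325.88636364 218.67045455] [321 214  11  10  88]
cap scene [169.58571429 168.4       ] [165 164  10   9  70]
y top [244.6  161.64] [242 160   6   5  25]
y scene [256.32258065 237.37096774] [252 234   9   8  62]
cap T [ 0.44029512 -0.28720064  0.045     ] S [ 0.44388027 -0.29289909  0.045     ] (array([ 0.44127501, -0.29108611,  0.04083362]), np.float64(0.005935784122641492))
yel T [0.65841952 0.01846271 0.032     ] S [0.66249753 0.01533081 0.032     ] (array([0.66004395, 0.01685042, 0.02668393]), np.float64(0.0033537176373743026))
T tyre ellipse [268.37182045 178.60176277] (24.185258865356445, 24.903644561767578) [ 0.58604362 -0.07206063  0.06      ]
S tyre ellipse [230.4161129  213.26273918] (29.39452362060547, 30.124204635620117) [ 0.60120963 -0.06991561  0.06      ]
push top [270.53846154 201.13461538] [265 199  12   5  52]
push [ 0.49687339 -0.07931248  0.08      ]
rail [ 0.76334389 -0.03086641  0.02      ]
rail [ 0.64937028 -0.03986597  0.02      ]
rail [ 0.76858694 -0.09157352  0.02      ]
rail [ 0.65282128 -0.10049421  0.02      ]
railS [ 0.65554941 -0.0993858   0.02      ]
railS [ 0.77464209 -0.08726724  0.02      ]
railS [ 0.65028279 -0.03822364  0.02      ]
railS [ 0.76961734 -0.0289645   0.02      ]
```

```bash
cat >> h.py <<'E'
ang=np.deg2rad(4.6)
d=np.array([np.cos(ang),np.sin(ang),0]);yj=np.array([-d[1],d[0],0])
RP=np.array([yj,[0,0,-1],np.cross(yj,[0,0,-1])]).T
PUSH=np.array([.4970,-.0793,.08])
E
python3 - <<'E'
from h import *
p=PUSH-d*0.045;p[2]=.24
print(p,plan(p,RP))
E
```

```text
[ 0.45214495 -0.08290895  0.24      ] [array([-0.4966,  0.0164, -0.4589]), array([ -0.02, -18.45,  -0.1 ])]
```

Call:
{"fn": "move_arm", "kwargs": {"rows": [[[-0.033,0.001,-0.031,0,-1.2,0,0.5],[-0.066,0.002,-0.062,0,-2.4,0,0],[-0.1,0.003,-0.092,0,-3.6,0,0],[-0.133,0.004,-0.123,0,-5,0,0],[-0.166,0.005,-0.153,0,-6,0,0],[-0.2,0.006,-0.185,0,-7,0,0],[-0.233,0.008,-0.215,0,-8,0,0],[-0.266,0.009,-0.246,0,-10,0,0],[-0.3,0.01,-0.277,0,-11,0,0],[-0.333,0.011,-0.308,0,-12,0,0]]], "newtons": 40}}

```text
time: 1.1
tool_pos: [0.3452, 0.1108, 0.2452]
tool_rot: [[0.032, -0.0, -1.0], [1.0, 0.0, 0.032], [0.0, -1.0, 0.0]]
contact_force: [0.7, 1.0, 0.3]
grip_width: 0.0
```

Run:
```python
from h import *
p=PUSH-d*0.045;p[2]=.24
s=get_state();print(s['time'],s['joint_positions'],s['tool_pos'],s['grip_width'],plan(p,RP))
```

```text
1.1 [ 1.77918449e+01 -7.97190367e-01 -2.82119662e+01  6.25833842e+01
  6.26557163e-03  1.95977681e+01] [0.34519081 0.11080838 0.24517131] 1.4000094947673997e-05 [array([-0.1903,  0.0051, -0.113 ]), array([-0.  , -6.41,  0.01])]
```

Call:
{"fn": "move_arm", "kwargs": {"rows": [[[-0.03,0.001,-0.018,0,-1,0,0],[-0.06,0.002,-0.036,0,-2,0,0],[-0.09,0.003,-0.054,0,-3,0,0],[-0.12,0.004,-0.072,0,-4,0,0],[-0.15,0.005,-0.09,0,-5,0,0],[-0.18,0.005,-0.107,0,-6,0,0],[-0.19,0.005,-0.113,0,-6.4,0,0],[-0.19,0.005,-0.113,0,-6.4,0,0],[-0.19,0.005,-0.113,0,-6.4,0,0],[-0.19,0.005,-0.113,0,-6.4,0,0]]]}}

```text
time: 2.1
tool_pos: [0.4509, -0.0797, 0.2402]
tool_rot: [[-0.081, -0.001, -0.997], [0.997, 0.001, -0.081], [0.001, -1.0, 0.001]]
contact_force: [-0.2, 0.1, -0.4]
grip_width: 0.0
```

Run:
```python
from h import *
s=get_state();print(s['tool_pos'],s['contact_force'])
im=viewer.read_camera('wrist');cv2.imwrite('pics/w1_raw.png',im[:,:,::-1])
C=cam('wrist',s)
print('pred push',proj(C,PUSH),'axle tip',proj(C,PUSH+d*.09+[0,0,.031]))
cv2.imwrite('pics/w1.png',cv2.resize(im[:,:,::-1],(768,576)))
```

```text
[ 0.45086411 -0.07972756  0.24019271] [-0.15225293  0.11463883 -0.35196349]
pred push [250.27539907 215.20997908] axle tip [250.25537236 300.64623737]
```

View pics/w1.png

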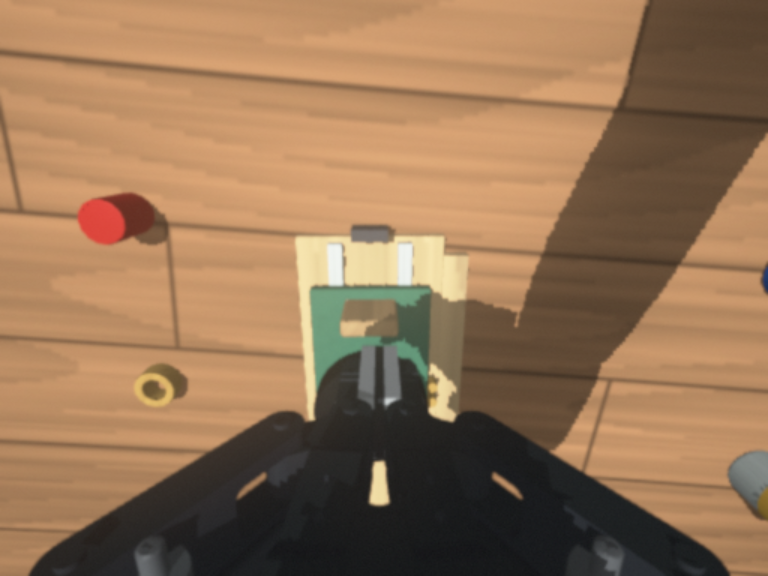

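Run:
```python
from h import *
s=get_state();C=cam('wrist',s)
im=cv2.imread('pics/w1_raw.png')
for u in ((246,216),(246,200),(229,222),(264,222)): 
    P=onz(C,u,.08);print(u,P,plan(P)[0])
cv2.imwrite('pics/w1c.png',cv2.resize(im[140:300,190:320],None,fx=4.5,fy=4,interpolation=cv2.INTER_CUBIC))
```

```text
(246, 216) [ 0.49862241 -0.08398623  0.08      ] [-0.0082  0.1603 -0.0472]
(246, 200) [ 0.47942851 -0.08539372  0.08      ] [-0.0081  0.1603 -0.028 ]
(229, 222) [ 0.50757056 -0.10257902  0.08      ] [-0.0275  0.1603 -0.0546]
(264, 222) [ 0.50438215 -0.06317913  0.08      ] [ 0.0121  0.1603 -0.0546]
```

View pics/w1c.png

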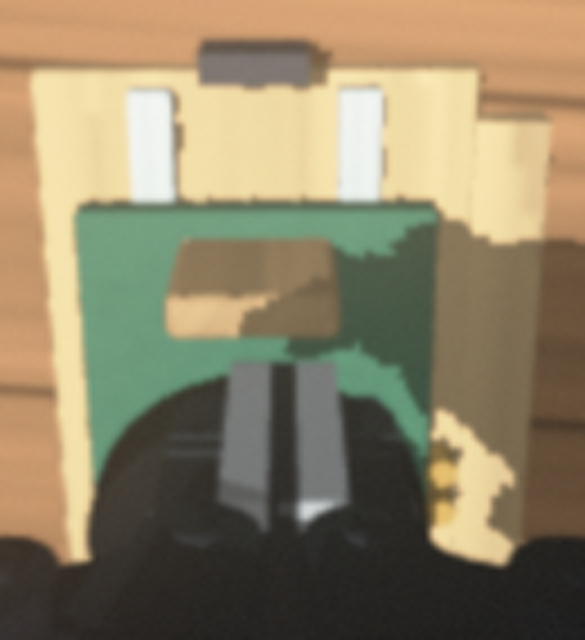

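Call:
{"fn": "move_arm", "kwargs": {"rows": [[[-0.002,0.03,0,0,0,0,0],[-0.004,0.06,0,0,0,0,0],[-0.006,0.09,0,0,0,0,0],[-0.006,0.12,0,0,0,0,0],[-0.006,0.15,0,0,0,0,0],[-0.006,0.163,0,0,0,0,0],[-0.006,0.163,0,0,0,0,0],[-0.006,0.163,-0.005,0,0,0,0],[-0.006,0.163,-0.01,0,0,0,0],[-0.006,0.163,-0.01,0,0,0,0]]]}}

```text
time: 3.15
tool_pos: [0.4647, -0.0862, 0.0787]
tool_rot: [[-0.08, 0.004, -0.997], [0.997, -0.001, -0.08], [-0.001, -1.0, -0.004]]
contact_force: [-0.2, -0.6, 0.1]
grip_width: -0.0001
```

Run:
```python
from h import *
s=get_state();print(s['tool_pos'],s['contact_force'])
for n in ('top','scene'):
    im=viewer.read_camera(n);cv2.imwrite(f'pics/{n}2_raw.png',im[:,:,::-1])
im=viewer.read_camera('scene')[150:290,190:280,::-1]
cv2.imwrite('pics/s2.png',cv2.resize(im,None,fx=4,fy=4,interpolation=cv2.INTER_CUBIC))
```

```text
[ 0.46472037 -0.08618242  0.07869101] [-0.16295479 -0.6059997   0.06219223]
```

View pics/s2.png

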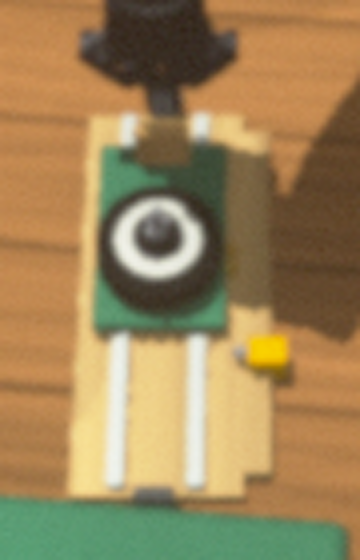

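Call:
{"fn": "move_arm", "kwargs": {"rows": [[[0,0,-0.007,0,0,0,0],[0,0,-0.014,0,0,0,0],[0,0,-0.021,0,0,0,0],[0,0,-0.028,0,0,0,0],[0,0,-0.035,0,0,0,0],[0,0,-0.042,0,0,0,0],[0,0,-0.049,0,0,0,0],[0,0,-0.056,0,0,0,0],[0,0,-0.06,0,0,0,0],[0,0,-0.06,0,0,0,0]]]}}

```text
time: 4.3
tool_pos: [0.5232, -0.0814, 0.0774]
tool_rot: [[-0.079, 0.001, -0.997], [0.997, -0.0, -0.079], [-0.0, -1.0, -0.001]]
contact_force: [-0.1, -0.0, 0.4]
grip_width: -0.0
```

```bash
cat > look.py <<'E'
from h import *
import sys
s=get_state();print(s['time'],s['tool_pos'],s['contact_force'],s['grip_width'])
k=sys.argv[1]
im=viewer.read_camera('scene')[:,:,::-1];cv2.imwrite(f'pics/{k}_s_raw.png',im)
a=cv2.resize(im[150:290,190:280],None,fx=4,fy=4,interpolation=cv2.INTER_CUBIC)
im=viewer.read_camera('top')[:,:,::-1];cv2.imwrite(f'pics/{k}_t_raw.png',im)
b=cv2.resize(im[120:225,240:295],None,fx=5.333,fy=5.333,interpolation=cv2.INTER_CUBIC)[:560]
cv2.imwrite(f'pics/{k}.png',np.hstack([a,b]))
E
python3 look.py p1
```

```text
4.3 [ 0.52322623 -0.08138549  0.07735893] [-0.07993132 -0.00538355  0.39246322] -4.757289445923053e-06
```

View pics/p1.png

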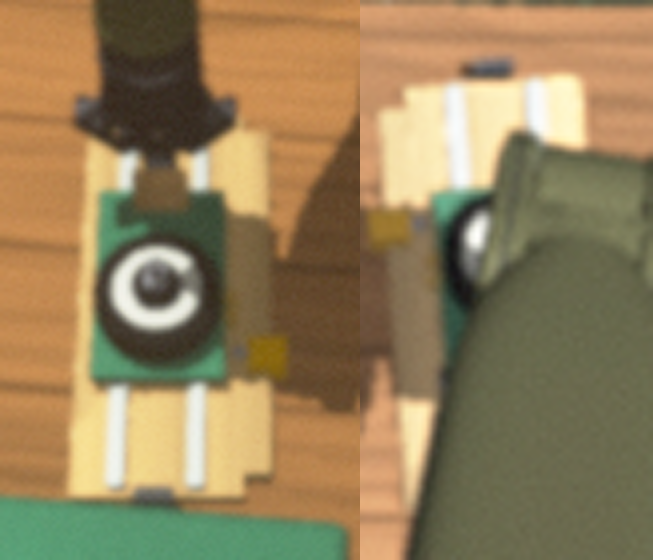

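Call:
{"fn": "move_arm", "kwargs": {"rows": [[[0,0,-0.005,0,0,0,0],[0,0,-0.01,0,0,0,0],[0,0,-0.014,0,0,0,0],[0,0,-0.018,0,0,0,0],[0,0,-0.021,0,0,0,0],[0,0,-0.024,0,0,0,0],[0,0,-0.026,0,0,0,0],[0,0,-0.027,0,0,0,0],[0,0,-0.028,0,0,0,0],[0,0,-0.028,0,0,0,0]]]}}

```text
time: 5.4
tool_pos: [0.5478, -0.0792, 0.0772]
tool_rot: [[-0.079, -0.004, -0.997], [0.997, -0.0, -0.079], [0.0, -1.0, 0.004]]
contact_force: [-6.0, -0.5, 3.8]
grip_width: -0.0
```

```bash
python3 look.py p2
```

```text
5.4 [ 0.54775413 -0.07917704  0.07720817] [-5.97411453 -0.51409935  3.84917339] -1.1166407147929008e-05
```

View pics/p2.png

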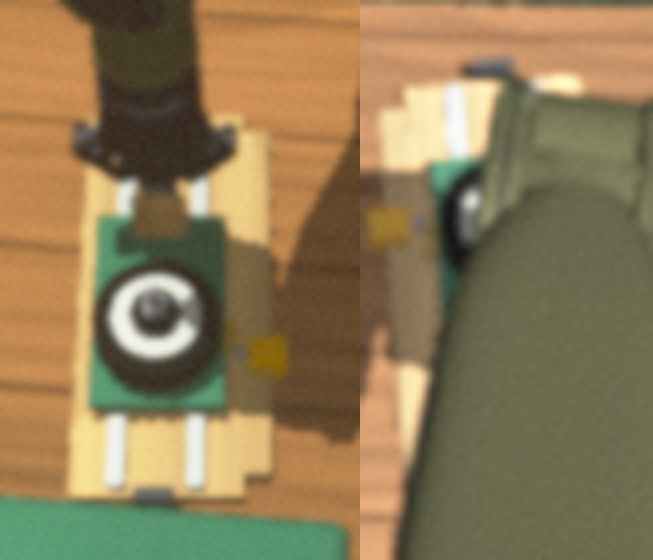

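Call:
{"fn": "move_arm", "kwargs": {"rows": [[[0,0,-0.001,0,0,0,0],[0,0,-0.002,0,0,0,0],[0,0,-0.003,0,0,0,0],[0,0,-0.004,0,0,0,0],[0,0,-0.005,0,0,0,0],[0,0,-0.005,0,0,0,0],[0,0,-0.005,0,0,0,0],[0,0,-0.005,0,0,0,0],[0,0,-0.005,0,0,0,0],[0,0,-0.005,0,0,0,0]]]}}

```text
time: 6.5
tool_pos: [0.5552, -0.0787, 0.0774]
tool_rot: [[-0.079, 0.0, -0.997], [0.997, -0.0, -0.079], [-0.0, -1.0, -0.0]]
contact_force: [0.2, 0.2, -0.3]
grip_width: 0.0001
```

```bash
python3 look.py p3
```

```text
6.5 [ 0.55515608 -0.07874736  0.07738587] [ 0.20697716  0.15181198 -0.27079291] 7.138721506949298e-05
```

View pics/p3.png

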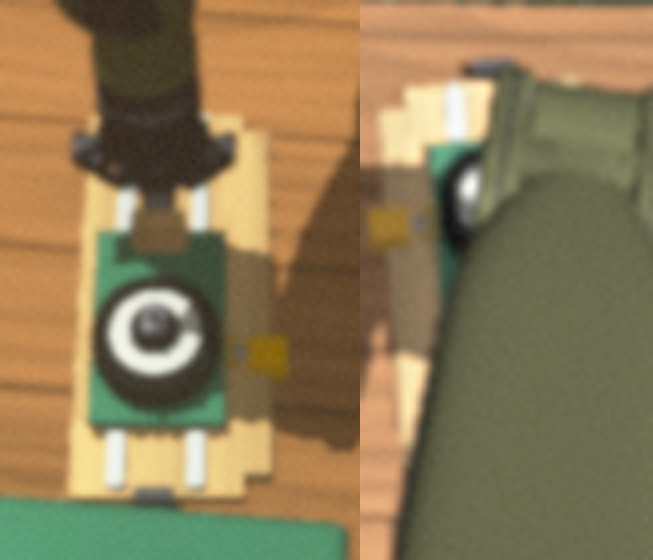

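Run:
```python
from h import *
im=cv2.imread('pics/w1_raw.png')
h=cv2.cvtColor(im,cv2.COLOR_BGR2HSV)
m=cv2.inRange(h,(0,150,205),(8,255,255))|cv2.inRange(h,(174,150,205),(180,255,255))
n,l,st,c=cv2.connectedComponentsWithStats(m);k=1+np.argmax(st[1:,4]);print(c[k],st[k])
s={'tool_pos':[0.45086411,-0.07972756,0.24019271],'tool_rot':[[-0.081,-0.001,-0.997],[0.997,0.001,-0.081],[0.001,-1.0,0.001]]}
print(onz(cam('wrist',s),c[k],.045))
st=get_state()
up=np.array(st['tool_pos'])-d*.025
print('back',plan(up)[0])
P=np.array([.443,-.29,.16])+d*0.07
print(plan(P,RP))
```

```text
[ 66.52821997 147.44573082] [ 52 133  30  30 691]
[ 0.44485363 -0.29513613  0.045     ]
back [-0.    -0.     0.025]
[array([-0.2017, -0.0827,  0.0584]), array([ 0.01, -0.05, -0.  ])]
```

Call:
{"fn": "move_arm", "kwargs": {"rows": [[[0,0,0.01,0,0,0,0],[0,0,0.02,0,0,0,0],[0,0,0.025,0,0,0,0],[0,-0.03,0.03,0,0,0,0],[0,-0.07,0.03,0,0,0,0],[0,-0.11,0.03,0,0,0,0],[-0.03,-0.13,0.03,0,0,0,0.5],[-0.07,-0.13,0.03,0,0,0,0.75],[-0.11,-0.13,0.03,0,0,0,0.75],[-0.14,-0.13,0.03,0,0,0,0.75]]]}}

```text
time: 7.6
tool_pos: [0.5358, -0.2227, 0.2077]
tool_rot: [[-0.078, 0.001, -0.997], [0.997, -0.001, -0.078], [-0.001, -1.0, -0.001]]
contact_force: [0.3, 0.4, -0.4]
grip_width: 0.0581
```

Run:
```python
from h import *
P=np.array([.443,-.29,.16])+d*0.06
s=get_state();print(s['tool_pos']);print(plan(P,RP))
```

```text
[ 0.53575857 -0.22268869  0.20773483]
[array([-0.0597,  0.0478,  0.0378]), array([ 0.05, -0.11, -0.05])]
```

Call:
{"fn": "move_arm", "kwargs": {"rows": [[[-0.015,0.012,0.01,0,0,0,0.75],[-0.03,0.024,0.02,0,0,0,0.75],[-0.045,0.036,0.03,0,0,0,0.75],[-0.06,0.048,0.038,0,0,0,0.75],[-0.06,0.048,0.038,0,0,0,0.75],[-0.06,0.048,0.038,0,0,0,0.75],[-0.06,0.048,0.038,0,0,0,0.75],[-0.06,0.048,0.038,0,0,0,0.75],[-0.06,0.048,0.038,0,0,0,0.75],[-0.06,0.048,0.038,0,0,0,0.75]]]}}

```text
time: 8.6
tool_pos: [0.5034, -0.2832, 0.1596]
tool_rot: [[-0.08, 0.001, -0.997], [0.997, -0.0, -0.08], [-0.0, -1.0, -0.001]]
contact_force: [-0.3, 0.6, -0.5]
grip_width: 0.0641
```

```bash
python3 look.py p4
python3 - <<'E'
from h import *
s=get_state();im=viewer.read_camera('wrist')[:,:,::-1].copy();cv2.imwrite('pics/w4_raw.png',im)
cv2.imwrite('pics/w4.png',cv2.resize(im,(768,576)))
h=cv2.cvtColor(im,cv2.COLOR_BGR2HSV)
m=cv2.inRange(h,(0,150,205),(8,255,255))|cv2.inRange(h,(174,150,205),(180,255,255))
n,l,st,c=cv2.connectedComponentsWithStats(m);k=1+np.argmax(st[1:,4]);print(c[k],st[k])
C=cam('wrist',s)
P=onz(C,c[k],.045);print(P,plan(P)[0]); x,y,w,hh=st[k][:4]
print('dia',np.linalg.norm(onz(C,(x-.5,c[k][1]),.045)-onz(C,(x+w-.5,c[k][1]),.045)))
E
```

```text
8.6 [ 0.5034356  -0.28317454  0.15964454] [-0.30506559  0.58494083 -0.47943133] 0.06405513470495605
[245.77863777 122.17027864] [ 226  102   40   41 1292]
[ 0.44422914 -0.29451405  0.045     ] [-0.0064  0.1144  0.0596]
dia 0.033345719494051296
```

View pics/p4.png

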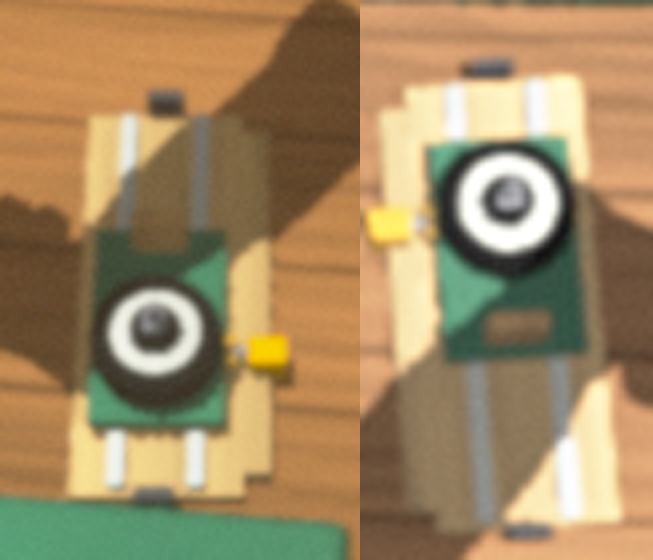

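View pics/w4.png

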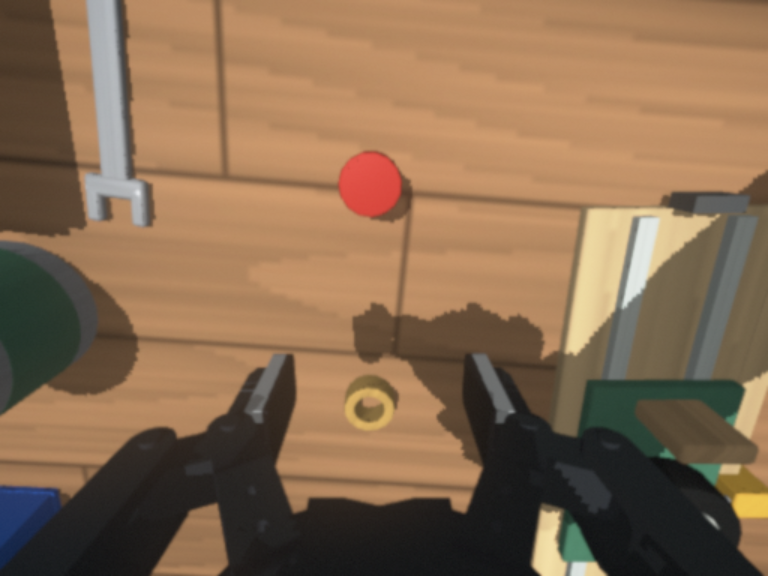

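Call:
{"fn": "move_arm", "kwargs": {"rows": [[[-0.002,0.01,0.015,0,0,0,0.75],[-0.004,0.02,0.03,0,0,0,0.75],[-0.006,0.03,0.045,0,0,0,0.75],[-0.006,0.04,0.059,0,0,0,0.75],[-0.006,0.06,0.059,0,0,0,0.75],[-0.006,0.08,0.059,0,0,0,0.75],[-0.006,0.1,0.059,0,0,0,0.75],[-0.006,0.115,0.059,0,0,0,0.75],[-0.006,0.121,0.059,0,0,0,0.75],[-0.006,0.121,0.059,0,0,0,0.75]]]}}

```text
time: 9.75
tool_pos: [0.4441, -0.2938, 0.0376]
tool_rot: [[-0.079, -0.001, -0.997], [0.997, 0.001, -0.079], [0.001, -1.0, 0.001]]
contact_force: [0.4, 1.1, -0.0]
grip_width: 0.0642
```

Run:
```python
from h import *
s=get_state();print(s['tool_pos'],plan([.4442,-.2945,.037],RP))
im=viewer.read_camera('wrist')[:,:,::-1].copy()
cv2.imwrite('pics/w5.png',cv2.resize(im,(768,576)))
```

```text
[ 0.44414173 -0.29376329  0.03763278] [array([-0.0007,  0.0006, -0.    ]), array([-0.08, -0.05,  0.06])]
```

View pics/w5.png

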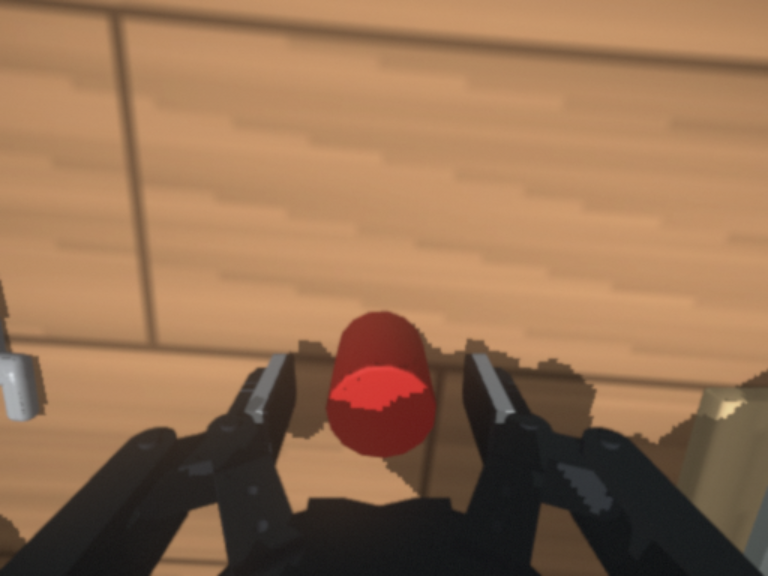

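Call:
{"fn": "move_arm", "kwargs": {"rows": [[[0,0,0,0,0,0,0.5],[0,0,0,0,0,0,0.3],[0,0,0,0,0,0,0.2],[0,0,0,0,0,0,0.2],[0,0,0,0,0,0,0.2],[0,-0.02,0,0,0,0,0.2],[0,-0.05,0,0,0,0,0.2],[0,-0.09,0,0,0,0,0.2],[0,-0.13,0,0,0,0,0.2],[0,-0.16,0,0,0,0,0.2]]], "newtons": 40}}

```text
time: 10.8
tool_pos: [0.4451, -0.2945, 0.201]
tool_rot: [[-0.079, 0.002, -0.997], [0.997, -0.001, -0.079], [-0.002, -1.0, -0.002]]
contact_force: [0.3, 0.1, -0.4]
grip_width: 0.0355
```

Run:
```python
from h import *
s=get_state();print(s['tool_pos'],s['contact_force'],s['grip_width'])
im=viewer.read_camera('wrist')[:,:,::-1].copy()
cv2.imwrite('pics/w6.png',cv2.resize(im,(768,576)))
# axle from p4 images
S,T=cam('scene'),cam('top')
for n,C in (('s',S),('t',T)):
    i=cv2.imread(f'pics/p4_{n}_raw.png')
    box=(205,205,50,60) if n=='s' else (252,140,48,45)
    x,y,w,h=box;H=cv2.cvtColor(i,cv2.COLOR_BGR2HSV)[y:y+h,x:x+w]
    m=cv2.inRange(H,(0,0,120),(180,70,255))
    nn,l,st,c=cv2.connectedComponentsWithStats(m);k=1+np.argmax(st[1:,4])
    cc,_=cv2.findContours((l==k).astype(np.uint8),cv2.RETR_EXTERNAL,cv2.CHAIN_APPROX_NONE)
    e=cv2.fitEllipse(cv2.convexHull(max(cc,key=cv2.contourArea)));u=np.array(e[0])+[x,y]
    print(n,u,e[1],'white disc z.064',onz(C,u,.064)); 
    cv2.imwrite(f'pics/ax_{n}.png',cv2.resize(i[y:y+h,x:x+w],None,fx=10,fy=10,interpolation=cv2.INTER_CUBIC))
```

```text
[ 0.44512064 -0.29447393  0.20096318] [ 0.34998175  0.08651718 -0.41365142] 0.035549920662013325
s [228.38102531 232.47402573] (21.878889083862305, 23.786304473876953) white disc z.064 [ 0.66796487 -0.06823173  0.064     ]
t [267.27562904 157.56769562] (18.95366668701172, 19.73284149169922) white disc z.064 [ 0.66665062 -0.0672683   0.064     ]
```

View pics/w6.png

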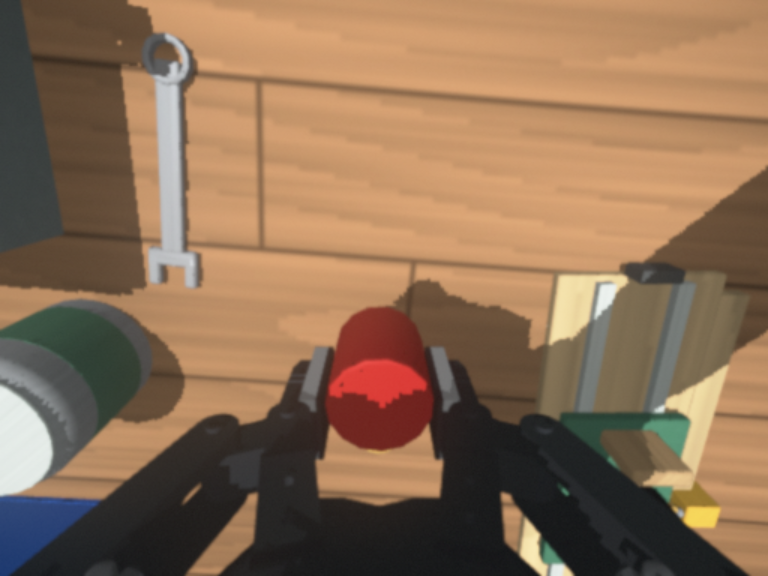

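View pics/ax_s.png

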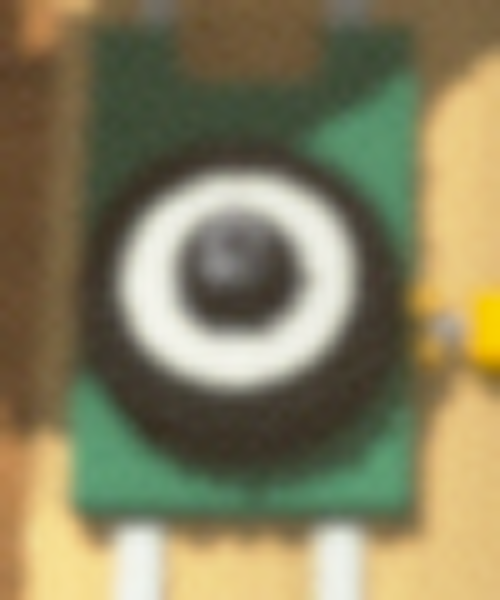

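View pics/ax_t.png

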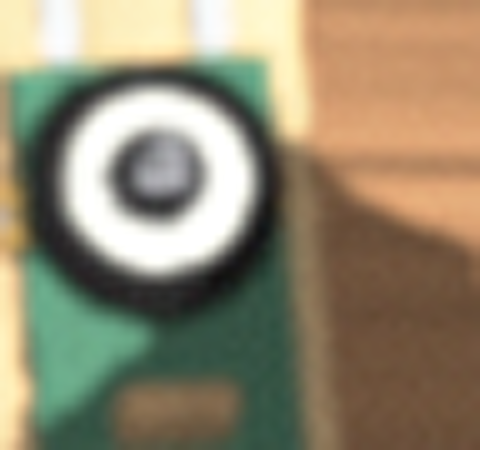

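Run:
```python
from h import *
T=cam('top');print(onz(T,(283,120),0),onz(T,(255,118),0))
P=np.array([.667,-.067,.21])+d*.05-yj*.07
print(P,plan(P,RP))
```

```text
[ 0.84430762 -0.13304578  0.        ] [ 8.50728076e-01 -1.99741398e-02  2.22044605e-16]
[ 0.72245287 -0.13276458  0.21      ] [array([ 0.1408, -0.0031, -0.2873]), array([ 0.45, -0.06, -0.36])]
```

Call:
{"fn": "move_arm", "kwargs": {"rows": [[[0.017,-0.001,-0.035,0,0,0,0.2],[0.034,-0.002,-0.07,0,0,0,0.2],[0.051,-0.004,-0.105,0,0,0,0.2],[0.068,-0.006,-0.14,0,0,0,0.2],[0.085,-0.007,-0.175,0,0,0,0.2],[0.102,-0.008,-0.21,0,0,0,0.2],[0.119,-0.009,-0.245,0,0,0,0.2],[0.135,-0.009,-0.275,0,0,0,0.2],[0.141,-0.009,-0.287,0,0,0,0.2],[0.141,-0.009,-0.287,0,0,0,0.2]]]}}

```text
time: 11.85
tool_pos: [0.721, -0.1292, 0.2059]
tool_rot: [[-0.082, -0.0, -0.997], [0.997, 0.0, -0.082], [0.0, -1.0, 0.0]]
contact_force: [0.1, -0.7, -0.0]
grip_width: 0.0353
```

Call:
{"fn": "move_arm", "kwargs": {"rows": [[[0,0,0,0,0,0,0.2],[0,0,0,0,0,0,0.2],[0,0,0,0,0,0,0.2],[0,0,0,0,0,0,0.2],[0,0,0,0,0,0,0.2],[0,0,0,0,0,0,0.2],[0,0,0,0,0,0,0.2],[0,0,0,0,0,0,0.2],[0,0,0,0,0,0,0.2],[0,0,0,0,0,0,0.2]]]}}

```text
time: 12.85
tool_pos: [0.7196, -0.1308, 0.2073]
tool_rot: [[-0.079, -0.0, -0.997], [0.997, 0.0, -0.079], [0.0, -1.0, 0.0]]
contact_force: [1.1, 0.0, 0.3]
grip_width: 0.0352
```

Run:
```python
from h import *
s=get_state();print(s['tool_pos'],s['contact_force'],s['grip_width'])
im=viewer.read_camera('wrist')[:,:,::-1].copy();cv2.imwrite('pics/w7_raw.png',im)
C=cam('wrist',s);np.savez('w7.npz',p=s['tool_pos'],r=s['tool_rot'])
print(proj(C,[.667,-.067,.111]),proj(C,[.667,-.067,.064]))
cv2.imwrite('pics/w7.png',cv2.resize(im,(768,576)))
```

```text
[ 0.7196339  -0.13078733  0.20726851] [1.07927171 0.01343775 0.2889655 ] 0.03515458659648173
[340.03689815 140.42850368] [324.9967653  132.49434338]
```

View pics/w7.png

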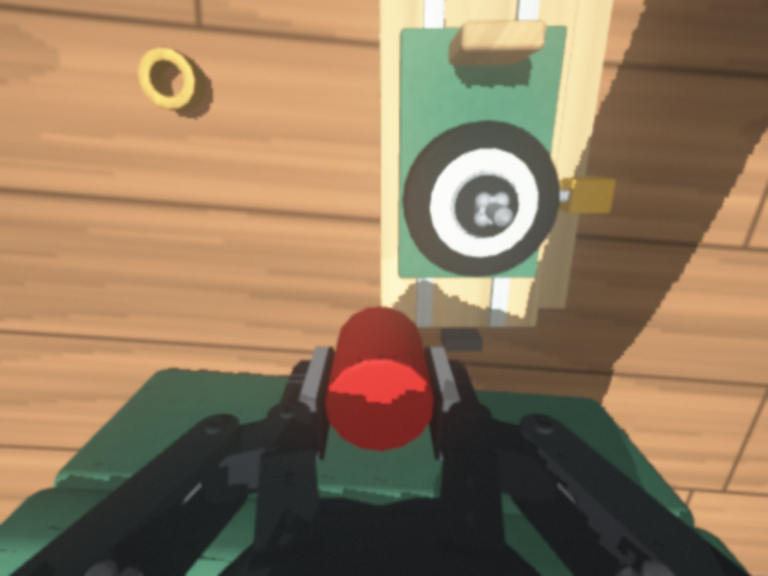

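Run:
```python
from h import *
f=np.load('w7.npz');s={'tool_pos':f['p'],'tool_rot':f['r']};C=cam('wrist',s)
i=cv2.imread('pics/w7_raw.png');x,y,w,h=262,75,115,115
H=cv2.cvtColor(i,cv2.COLOR_BGR2HSV)[y:y+h,x:x+w]
m=cv2.inRange(H,(0,0,150),(180,60,255))
n,l,st,c=cv2.connectedComponentsWithStats(m);k=1+np.argmax(st[1:,4])
cc,hi=cv2.findContours((l==k).astype(np.uint8),cv2.RETR_CCOMP,cv2.CHAIN_APPROX_NONE)
for q in sorted(cc,key=len)[-2:]:
    e=cv2.fitEllipse(cv2.convexHull(q));u=np.array(e[0])+[x,y]
    for z in (.064,.074): print(u,e[1],z,onz(C,u,z))
cv2.imwrite('pics/w7c.png',cv2.resize(i[100:175,280:365],None,fx=8,fy=8,interpolation=cv2.INTER_CUBIC))
```

```text
[323.84641266 136.86961746] (42.04636001586914, 44.975284576416016) 0.064 [ 0.67115383 -0.0674019   0.064     ]
[323.84641266 136.86961746] (42.04636001586914, 44.975284576416016) 0.074 [ 0.66989499 -0.07009967  0.074     ]
[322.20366287 134.6578598 ] (69.50817108154297, 75.50529479980469) 0.064 [ 0.66921155 -0.06929877  0.064     ]
[322.20366287 134.6578598 ] (69.50817108154297, 75.50529479980469) 0.074 [ 0.66802685 -0.07192412  0.074     ]
```

View pics/w7c.png

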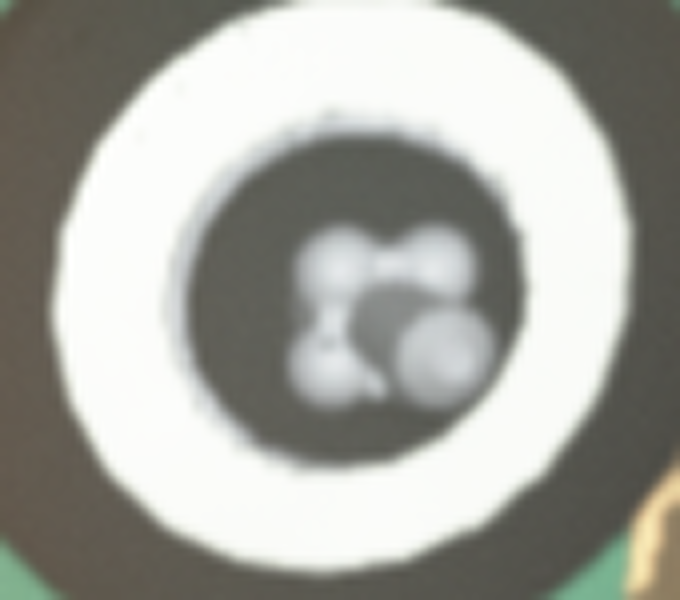

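Run:
```python
from h import *
f=np.load('w7.npz');s={'tool_pos':f['p'],'tool_rot':f['r']};C=cam('wrist',s)
for u,z in (((336,145.3),.111),((335.8,145.2),.105),((324.4,137.3),.074),((327.7,139.5),.083)):
    P=onz(C,u,z);print(u,z,P,plan(P,s=s)[0])
```

```text
(336, 145.3) 0.111 [ 0.67103106 -0.06945509  0.111     ] [0.065  0.0963 0.0436]
(335.8, 145.2) 0.105 [ 0.67188025 -0.06771558  0.105     ] [0.0667 0.1023 0.0426]
(324.4, 137.3) 0.074 [ 0.6702431  -0.06953043  0.074     ] [0.065  0.1333 0.0444]
(327.7, 139.5) 0.083 [ 0.67078683 -0.06875042  0.083     ] [0.0657 0.1243 0.0438]
```

Call:
{"fn": "move_arm", "kwargs": {"rows": [[[0.015,0,0.01,0,0,0,0.2],[0.03,0,0.02,0,0,0,0.2],[0.045,0,0.03,0,0,0,0.2],[0.055,0,0.037,0,0,0,0.2],[0.062,0.01,0.042,0,0,0,0.2],[0.065,0.02,0.044,0,0,0,0.2],[0.065,0.03,0.044,0,0,0,0.2],[0.065,0.04,0.044,0,0,0,0.2],[0.065,0.045,0.044,0,0,0,0.2],[0.065,0.045,0.044,0,0,0,0.2]]]}}

```text
time: 13.9
tool_pos: [0.6701, -0.0699, 0.1608]
tool_rot: [[-0.079, -0.002, -0.997], [0.997, 0.0, -0.079], [0.0, -1.0, 0.002]]
contact_force: [-0.1, 0.4, -0.7]
grip_width: 0.0352
```

Run:
```python
from h import *
s=get_state();print(s['tool_pos'],s['contact_force'],s['grip_width'],plan([.6705,-.0695,.15],RP))
im=viewer.read_camera('scene')[:,:,::-1]
a=cv2.resize(im[180:280,190:280],None,fx=5,fy=5,interpolation=cv2.INTER_CUBIC)
im=viewer.read_camera('wrist')[:,:,::-1].copy()
b=cv2.resize(im[100:350,180:340],None,fx=2,fy=2)
cv2.imwrite('pics/s8.png',a);cv2.imwrite('pics/w8.png',b)
S=cam('scene')
for P in ([.6705,-.0695,.111],[.6705,-.0695,.074]): print((proj(S,P)-[190,180])*5)
```

```text
[ 0.6700939  -0.06988867  0.16075944] [-0.14477131  0.41592956 -0.67391986] 0.035235719618343334 [array([ 0.0004,  0.0108, -0.0005]), array([-0.13, -0.08,  0.02])]
[184.96676182 232.02038062]
[188.40482196 259.01265107]
```

View pics/s8.png

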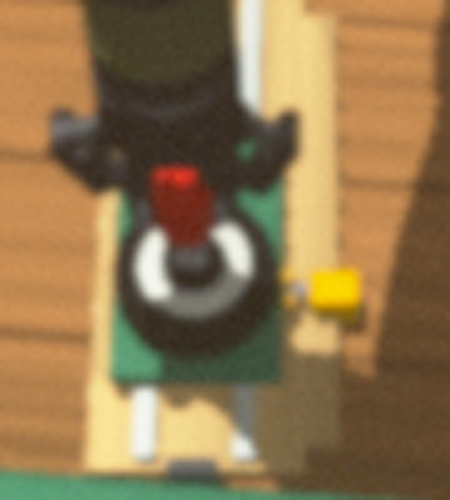

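View pics/w8.png

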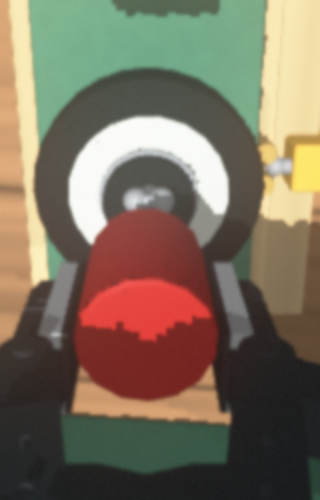

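Call:
{"fn": "move_arm", "kwargs": {"rows": [[[0,0.004,-0.0005,0,0,0,0.2],[0,0.008,-0.0005,0,0,0,0.2],[0,0.012,-0.0005,0,0,0,0.2],[0,0.016,-0.0005,0,0,0,0.2],[0,0.019,-0.0005,0,0,0,0.2],[0,0.022,-0.0005,0,0,0,0.2],[0,0.024,-0.0005,0,0,0,0.2],[0,0.025,-0.0005,0,0,0,0.2],[0,0.025,-0.0005,0,0,0,0.2],[0,0.025,-0.0005,0,0,0,0.2]]]}}

```text
time: 15.0
tool_pos: [0.6712, -0.0695, 0.1375]
tool_rot: [[-0.079, 0.0, -0.997], [0.997, 0.0, -0.079], [-0.0, -1.0, -0.0]]
contact_force: [1.0, -0.8, -0.1]
grip_width: 0.0349
```

Run:
```python
from h import *
s=get_state();print(s['tool_pos'],s['contact_force'],s['torque'],s['grip_width'])
```

```text
[ 0.6711931  -0.06947572  0.13746599] [ 1.03509308 -0.77641705 -0.087523  ] [-0.02178022 -0.01180735 -0.00214765] 0.03494095927780863
```

Call:
{"fn": "move_arm", "kwargs": {"rows": [[[0,0.001,0,0,0,0,0.2],[0,0.002,0,0,0,0,0.2],[0,0.003,0,0,0,0,0.2],[0,0.004,0,0,0,0,0.2],[0,0.005,0,0,0,0,0.2],[0,0.006,0,0,0,0,0.2],[0,0.007,0,0,0,0,0.2],[0,0.008,0,0,0,0,0.2],[0,0.008,0,0,0,0,0.2],[0,0.008,0,0,0,0,0.2]]]}}

```text
time: 16.0
tool_pos: [0.6711, -0.0695, 0.1293]
tool_rot: [[-0.079, -0.0, -0.997], [0.997, 0.0, -0.079], [0.0, -1.0, 0.0]]
contact_force: [1.2, -0.6, -0.4]
grip_width: 0.035
```

Run:
```python
from h import *
s=get_state();print(s['tool_pos'],s['contact_force'],s['torque'],s['grip_width'])
```

```text
[ 0.67109338 -0.06947006  0.12927789] [ 1.18288361 -0.63206343 -0.42689268] [ 0.03270509 -0.01090048 -0.00683305] 0.03502164232680743
```

Call:
{"fn": "move_arm", "kwargs": {"rows": [[[0,0.001,0,0,0,0,0.2],[0,0.002,0,0,0,0,0.2],[0,0.003,0,0,0,0,0.2],[0,0.004,0,0,0,0,0.2],[0,0.004,0,0,0,0,0.2],[0,0.005,0,0,0,0,0.2],[0,0.005,0,0,0,0,0.2],[0,0.005,0,0,0,0,0.2],[0,0.005,0,0,0,0,0.2],[0,0.005,0,0,0,0,0.2]]]}}

```text
time: 17.0
tool_pos: [0.6714, -0.0692, 0.1253]
tool_rot: [[-0.079, 0.001, -0.997], [0.997, 0.001, -0.079], [0.0, -1.0, -0.001]]
contact_force: [-2.1, 1.5, 5.3]
grip_width: 0.0349
```

Run:
```python
from h import *
s=get_state();print(s['tool_pos'],s['contact_force'],s['torque'],s['grip_width'])
im=viewer.read_camera('scene')[:,:,::-1]
a=cv2.resize(im[180:280,190:280],None,fx=5,fy=5,interpolation=cv2.INTER_CUBIC)
im=viewer.read_camera('wrist')[:,:,::-1].copy()
b=cv2.resize(im[100:350,180:340],None,fx=2,fy=2)
cv2.imwrite('pics/sw9.png',np.hstack([a[:500],b[:500]]))
```

```text
[ 0.67142595 -0.06916278  0.12532228] [-2.12189101  1.54545783  5.34188829] [0.32194098 0.27874194 0.02880635] 0.034926788175479416
```

View pics/sw9.png

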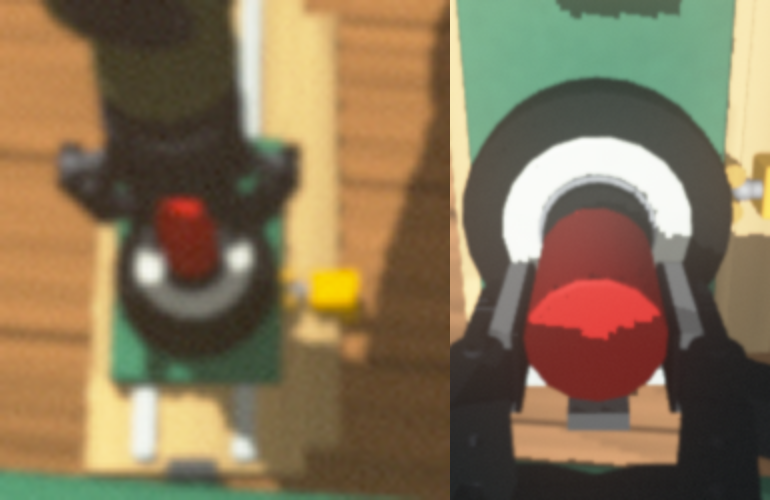

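Call:
{"fn": "move_arm", "kwargs": {"rows": [[[0,0,0,0,0,0,0.45],[0,0,0,0,0,0,0.6],[0,0,0,0,0,0,0.75],[0,0,0,0,0,0,0.75],[0,0,0,0,0,0,0.75],[0,-0.01,0,0,0,0,0.75],[0,-0.025,0,0,0,0,0.75],[0,-0.04,0,0,0,0,0.75],[0,-0.055,0,0,0,0,0.75],[0,-0.06,0,0,0,0,0.75]]]}}

```text
time: 18.1
tool_pos: [0.6723, -0.0696, 0.187]
tool_rot: [[-0.079, 0.004, -0.997], [0.997, -0.0, -0.079], [-0.001, -1.0, -0.004]]
contact_force: [0.8, -0.3, -0.1]
grip_width: 0.064
```

Run:
```python
from h import *
s=get_state();print(s['tool_pos'],s['contact_force'],s['torque'],s['grip_width'],plan([.6705,-.0692,.165],RP))
im=viewer.read_camera('scene')[:,:,::-1]
a=cv2.resize(im[180:280,190:280],None,fx=5,fy=5,interpolation=cv2.INTER_CUBIC)
im=viewer.read_camera('wrist')[:,:,::-1].copy();cv2.imwrite('pics/w10_raw.png',im)
b=cv2.resize(im[100:350,180:340],None,fx=2,fy=2)
cv2.imwrite('pics/sw10.png',np.hstack([a[:500],b[:500]]))
```

```text
[ 0.67229427 -0.06961031  0.18702601] [ 0.80888082 -0.26074592 -0.11158179] [-0.03514204  0.01902158  0.01017319] 0.06402033432594306 [array([0.0006, 0.022 , 0.0018]), array([ 0.22, -0.05, -0.04])]
```

View pics/sw10.png

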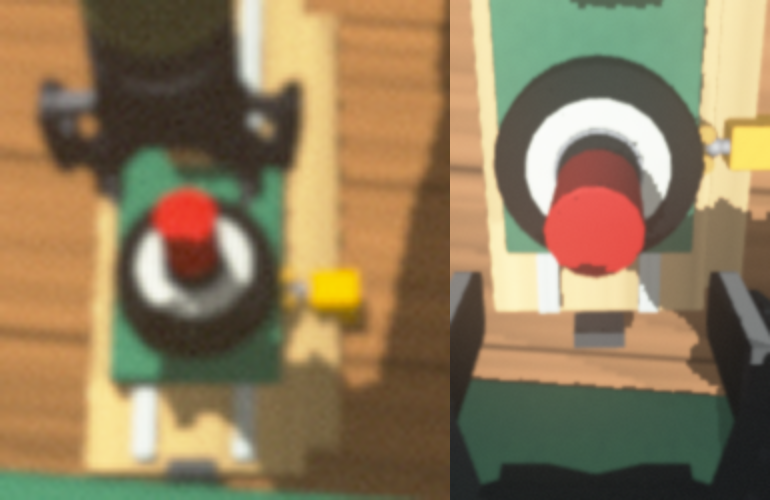

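Run:
```python
from h import *
s=get_state();C=cam('wrist',s)
h=cv2.cvtColor(cv2.imread('pics/w10_raw.png'),cv2.COLOR_BGR2HSV)
m=cv2.inRange(h,(0,150,195),(8,255,255))|cv2.inRange(h,(174,150,195),(180,255,255))
n,l,st,c=cv2.connectedComponentsWithStats(m);k=1+np.argmax(st[1:,4]);print(c[k],st[k])
P=onz(C,c[k],.132);print(P,plan(P)[0])
x,y,w,hh=st[k][:4];print(np.linalg.norm(onz(C,(x-.5,y+hh/2),.132)-onz(C,(x+w-.5,y+hh/2),.132)))
```

```text
[251.91534714 214.136419  ] [ 227  193   50   43 1642]
[ 0.66869411 -0.07112137  0.132     ] [-0.0013  0.0538  0.0035]
0.03457030608574632
```

Call:
{"fn": "move_arm", "kwargs": {"rows": [[[-0.001,0,0.002,0,0,0,0.4],[-0.001,0,0.002,0,0,0,0],[-0.001,0,0.002,0,0,0,0],[-0.001,0,0.002,0,0,0,0],[-0.001,0.003,0.002,0,0,0,0],[-0.001,0.008,0.002,0,0,0,0],[-0.001,0.013,0.002,0,0,0,0],[-0.001,0.018,0.002,0,0,0,0],[-0.001,0.022,0.002,0,0,0,0],[-0.001,0.022,0.002,0,0,0,0]]], "newtons": 60}}

```text
time: 19.2
tool_pos: [0.6686, -0.0706, 0.1613]
tool_rot: [[-0.079, -0.002, -0.997], [0.997, 0.0, -0.079], [0.0, -1.0, 0.002]]
contact_force: [-0.4, -0.2, -0.8]
grip_width: -0.0006
```

```bash
cat > l2.py <<'E'
from h import *
import sys
s=get_state();print(s['time'],s['tool_pos'],s['contact_force'],s['torque'],s['grip_width'],plan([.6695,-.0700,s['tool_pos'][2]],RP,s))
im=viewer.read_camera('scene')[:,:,::-1]
a=cv2.resize(im[180:280,190:280],None,fx=5,fy=5,interpolation=cv2.INTER_CUBIC)
im=viewer.read_camera('wrist')[:,:,::-1].copy()
b=cv2.resize(im[100:350,180:340],None,fx=2,fy=2)
cv2.imwrite(f'pics/{sys.argv[1]}.png',np.hstack([a[:500],b[:500]]))
E
python3 l2.py sw11
```

```text
19.2 [ 0.66862017 -0.07055048  0.16128112] [-0.44242452 -0.15337385 -0.82099369] [-0.01635917  0.01158693  0.05067857] -0.0006073111354559034 [array([ 0.0005, -0.    , -0.0009]), array([-0.09, -0.05,  0.02])]
```

View pics/sw11.png

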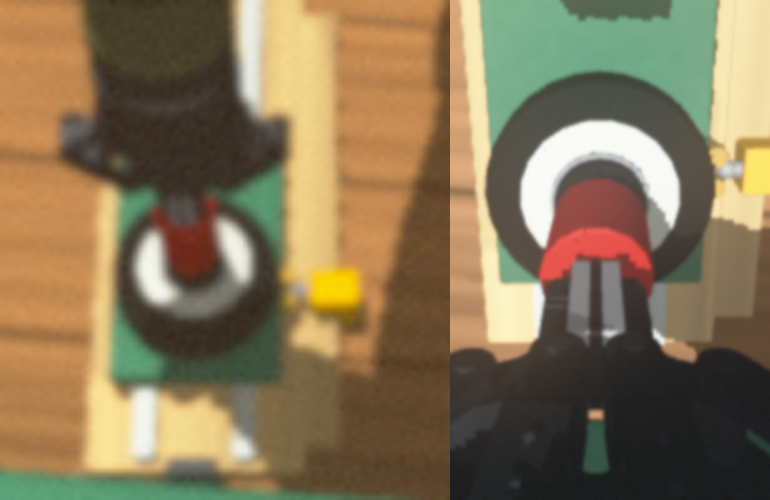

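Call:
{"fn": "move_arm", "kwargs": {"rows": [[[0,0.001,-0.001,0,0,0,0],[0,0.002,-0.001,0,0,0,0],[0,0.003,-0.001,0,0,0,0],[0,0.004,-0.001,0,0,0,0],[0,0.005,-0.001,0,0,0,0],[0,0.006,-0.001,0,0,0,0],[0,0.006,-0.001,0,0,0,0],[0,0.006,-0.001,0,0,0,0],[0,0.006,-0.001,0,0,0,0],[0,0.006,-0.001,0,0,0,0]]]}}

```text
time: 20.3
tool_pos: [0.6704, -0.0706, 0.1567]
tool_rot: [[-0.079, 0.001, -0.997], [0.997, -0.0, -0.079], [-0.0, -1.0, -0.001]]
contact_force: [-0.3, -0.3, 3.8]
grip_width: -0.0
```

```bash
python3 -c "
from h import *
s=get_state();print(s['tool_pos'],s['contact_force'],s['torque'])"
```

```text
[ 0.67041466 -0.07059733  0.15667966] [-0.28128634 -0.30625432  3.81174601] [ 0.02554347  0.03867798 -0.02682911]
```

Call:
{"fn": "move_arm", "kwargs": {"rows": [[[0,0.001,0,0,0,0,0],[0,0.002,0,0,0,0,0],[0,0.003,0,0,0,0,0],[0,0.004,0,0,0,0,0],[0,0.005,0,0,0,0,0],[0,0.006,0,0,0,0,0],[0,0.007,0,0,0,0,0],[0,0.008,0,0,0,0,0],[0,0.008,0,0,0,0,0],[0,0.008,0,0,0,0,0]]]}}

```text
time: 21.3
tool_pos: [0.6698, -0.0705, 0.1476]
tool_rot: [[-0.079, -0.001, -0.997], [0.997, 0.0, -0.079], [0.0, -1.0, 0.001]]
contact_force: [0.1, 0.2, 0.8]
grip_width: 0.0004
```

```bash
python3 l2.py sw12
```

```text
21.3 [ 0.6697601  -0.07053728  0.1475613 ] [0.08776304 0.21604412 0.76877715] [0.00551837 0.01099947 0.00450206] 0.00039137489949752345 [array([0.0006, 0.    , 0.0002]), array([-0.08, -0.05,  0.01])]
```

View pics/sw12.png

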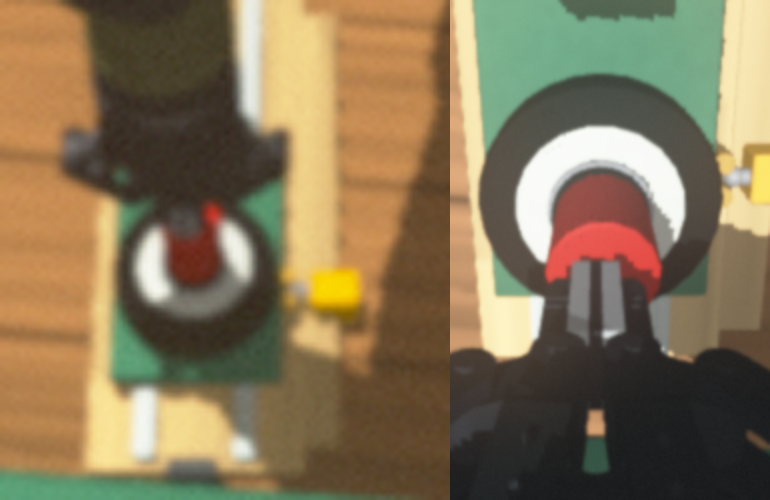

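Call:
{"fn": "move_arm", "kwargs": {"rows": [[[0,0.001,0,0,0,0,0],[0,0.002,0,0,0,0,0],[0,0.0025,0,0,0,0,0],[0,0.003,0,0,0,0,0],[0,0.0035,0,0,0,0,0],[0,0.004,0,0,0,0,0],[0,0.0045,0,0,0,0,0],[0,0.005,0,0,0,0,0],[0,0.005,0,0,0,0,0],[0,0.005,0,0,0,0,0]]]}}

```text
time: 22.4
tool_pos: [0.6702, -0.0706, 0.1436]
tool_rot: [[-0.079, 0.0, -0.997], [0.997, -0.0, -0.079], [-0.0, -1.0, -0.0]]
contact_force: [-0.3, 0.4, 1.0]
grip_width: -0.0
```

```bash
python3 -c "
from h import *
s=get_state();print(s['tool_pos'],s['contact_force'],s['torque'])"
```

```text
[ 0.67022273 -0.07057029  0.1435562 ] [-0.28849661  0.38327711  0.96056375] [-0.01431056  0.05747001  0.00779164]
```

Call:
{"fn": "move_arm", "kwargs": {"rows": [[[0,0.0005,0,0,0,0,0],[0,0.001,0,0,0,0,0],[0,0.0015,0,0,0,0,0],[0,0.002,0,0,0,0,0],[0,0.0025,0,0,0,0,0],[0,0.0025,0,0,0,0,0],[0,0.0025,0,0,0,0,0],[0,0.0025,0,0,0,0,0],[0,0.0025,0,0,0,0,0],[0,0.0025,0,0,0,0,0]]]}}

```text
time: 23.4
tool_pos: [0.6704, -0.0706, 0.142]
tool_rot: [[-0.079, 0.001, -0.997], [0.997, -0.0, -0.079], [-0.0, -1.0, -0.001]]
contact_force: [-2.8, -0.1, 7.5]
grip_width: -0.0001
```

```bash
python3 -c "
from h import *
s=get_state();print(s['tool_pos'],s['contact_force'],s['torque'])"
```

```text
[ 0.67044402 -0.07059423  0.14204719] [-2.81732997 -0.08570767  7.49266347] [ 0.03719239  0.42156263 -0.03637863]
```

Call:
{"fn": "move_arm", "kwargs": {"rows": [[[0,0.0003,0.0003,0,0,0,0],[0,0.0006,0.0006,0,0,0,0],[0,0.001,0.0006,0,0,0,0],[0,0.001,0.0006,0,0,0,0],[0,0.001,0.0006,0,0,0,0],[0,0.001,0.0006,0,0,0,0],[0,0.001,0.0006,0,0,0,0],[0,0.001,0.0006,0,0,0,0],[0,0.001,0.0006,0,0,0,0],[0,0.001,0.0006,0,0,0,0]]]}}

```text
time: 24.4
tool_pos: [0.6704, -0.0706, 0.1416]
tool_rot: [[-0.079, 0.003, -0.997], [0.997, -0.0, -0.079], [-0.0, -1.0, -0.003]]
contact_force: [-2.2, 0.3, 10.1]
grip_width: -0.0
```

```bash
python3 l2.py sw13
```

```text
24.4 [ 0.67038    -0.07061509  0.14160198] [-2.23687012  0.28958732 10.09011291] [0.09930918 0.42900597 0.03482976] -3.5025736574000074e-05 [array([ 0.0007, -0.    ,  0.0008]), array([ 0.16, -0.05, -0.02])]
```

View pics/sw13.png

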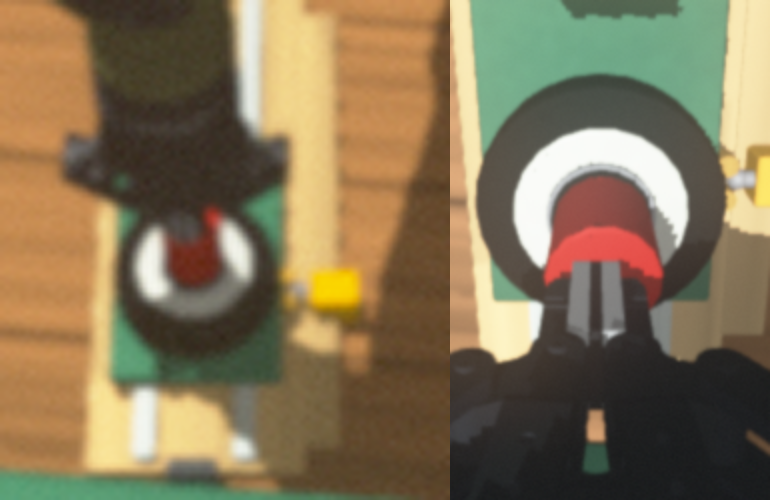

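Call:
{"fn": "move_arm", "kwargs": {"rows": [[[0,0,0,0,0,0,0],[0,0,0,0,0,0,0],[0,0,0,0,0,0,0],[0,0,0,0,0,0,0],[0,0,0,0,0,0,0],[0,0,0,0,0,0,0],[0,0,0,0,0,0,0],[0,0,0,0,0,0,0],[0,0,0,0,0,0,0],[0,0,0,0,0,0,0]]]}}

```text
time: 25.5
tool_pos: [0.6704, -0.0706, 0.1416]
tool_rot: [[-0.079, 0.003, -0.997], [0.997, -0.0, -0.079], [-0.0, -1.0, -0.003]]
contact_force: [-2.1, 0.6, 8.7]
grip_width: 0.0001
```

```bash
python3 -c "
from bench import ticket,get_state
print(get_state()['contact_force']);print(ticket.close_job())"
```

```text
[-2.14295662  0.63164496  8.70109104]
the job is handed in; nothing more can be done
None
```

I finished the job and handed it in at 25.5 s. No verdict was reported, so success rests on my own last checks.

**What I did**
- **Carriage:** I pushed the block from behind with shut fingers. The force rose to about 6 N at the first pin, then fell to zero as the carriage jumped ahead. The pictures showed the plunger between the pins.
- **Placing the cap:** I gripped it by the sides and lowered it onto the stub. It came to rest on the balls at the expected height, and I let go.
- **Pressing it home:** I pressed on the flat top with the shut fingertips. The force dropped from about 4 N to near zero (the click). It rose again at the rubber, at the expected height.

**Last checks**
- **Press:** the force was 8.7 to 10.1 N downward over two readings a second apart, and I left it pressed.
- **Rim height:** worked out from the arm position, the rim is about 2.4 mm below the seat's rest height.
- **Level and notch:** the cap looked level in the pictures, and the plunger was still between the pins.

**What disagreed**
- **Side force:** about 2 N of force along the rails remained on the tool at the end. A small shift back only eased it from 2.8 N, and it is below the roughly 5 N it takes to pass a pin.
- **Camera positions:** the three cameras differed by about 4 mm on the axle. The top camera was also up to about 8 mm off the wrist camera on the cap. I trusted the wrist camera, and the fit on the pin bore it out.

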